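# Load a battery pack into its charging sled and dock the sled

### The job

With the blue sled still outside the charging bay, lay the cordless-tool battery on it and slide the battery forward until its grey contact tongue is fully home under the sled's hood. Then push the sled, battery and all, between the yellow guides into the charging bay until it is fully home against the end of the bay, and leave the oil filter, tape measure and red carton where they are.

Things in the scene. Friction and masses are not known exactly. Their poses are not given: they have to be found in the camera images.
- battery: Loose cordless-tool battery pack, 0.4 kg, black with orange top: body 98 (x) x 56 (y) x 46 (z) mm, flat sides, to be held across the 56 mm width. A grey contact tongue, 42 wide, 4 to 24 mm above the underside, stands out 22 mm from the front (+x) end. Origin: centre of the body's underside; x points towards the tongue, z up. Lies flat on the bench.
- battery_tip (a point): Middle of the tongue's end face: 71 mm ahead (+x) of the battery's origin, 14 mm above its underside. The battery is home when this touches the end wall inside the sled's hood.
- sled: Loose blue carrier sled, 0.6 kg, on the bench in front of the bay, nose towards it: deck 190 (x) x 88 (y) x 8 (z) mm, nose corners rounded. Origin: centre of the deck's underside; x points to the nose, z up. Side rails 62 mm apart inside (x = -87 to +60 mm), with sloping lead-ins, tops 24 mm above the bench. Hood at the nose, push plate at the tail. No lock: friction alone holds it (4 to 9 N to slide, loaded).
- sled_deck (a point): Point on the deck's top (sled x = -21 mm, 8 mm up), between the rails. The battery can be laid here, behind the hood, tongue to the nose, its origin up to 13 mm ahead of or behind this point; it then has about 39 mm to slide forward (friction 1.5 to 4 N).
- sled_seat (a point): Middle of the end wall inside the hood, where the tongue tip comes to rest: sled x = +89 mm, 22 mm above the bench. The hood covers sled x = +65 to +95 mm, its top 39 mm above the bench; its opening faces the tail, 52 mm wide and 25 mm high above the deck. With the battery home, its origin is at sled x = +18 mm, its rear end at x = -31 mm.
- sled_tail (a point): Middle of the rear face of the sled's upright push plate: sled x = -95 mm, 18 mm above the bench. The plate is 70 mm wide, 8 mm thick and rises to 28 mm above the bench; the laid battery's rear end rises to 54 mm and can be pushed above the plate.
- bay: Grey charging bay fixed to the bench: straight channel 93 mm wide, with two splayed yellow guides 22 mm high that widen it to about 125 mm at 37 mm before the mouth. Origin: on the bench, middle of the mouth; x points into the channel, z up. Its rear part (x = +52 to +150 mm) is roofed, 68 mm clear inside, 76 mm high outside.
- bay_stop (a point): Middle of the end stop at the back of the channel, 110 mm inside the mouth (bay x = +110 mm), 15 mm above the bench. A sled that is home has its nose on it (the stop is rigid): the sled's origin at bay x = +15 mm, its tail standing out 80 mm before the mouth.
- oil_filter: Bystander: loose white oil filter, 67 mm across, 92 mm high, standing; origin at the centre of its underside.
- tape_rule: Bystander: loose yellow and black tape measure, 32x96x60 mm, standing; origin under its middle.
- red_carton: Bystander: loose small red and white carton, 100x56x46 mm; origin under its middle.
Mind the look-alikes: they are no part of the job. What is meant by the battery is not purple, and is the larger of those in its own colour.

How it is judged:
By the outcome, as a careful person would: the job done as asked, in the order asked, and still so for the second after the job is handed in, with the robot touching nothing.
It also fails if it takes over 61 s, if anything falls off the work surface, if the arm or the gripper's body presses on something with over 40 N, if the wrist force passes 120 N, or if a joint passes its speed limit or range.

### The arm

A 6-joint arm with a two-finger parallel gripper is mounted at the origin on a cart in front of the work surface, level with it; the furniture and walls round the work are solid. World frame = base frame: x ahead of the robot, y to its left, z up, the work surface at z = 0. Lengths are in m, angles in rad, forces in N, time in s.
With the tool pointing down it reaches from about 0.3 to 0.875 m from the base axis. Payload 4.2 kg.
Tool frame: the origin (TCP) lies at the very end of the fingers, on their centre line; the grasp point (between the pads) lies r.grasp_offset behind it (r.grasp_offset is the distance from the TCP to the grasp point, in m); z points along the fingers, y is the line along which they close (so a half turn about z gives the same grasp; the last joint's range is limited). The gripper opens to 85 mm and grips with 20 to 120 N. Pads are 22 mm wide; open, the fingers measure 114 mm over their backs; the gripper's body (76 mm by 85 mm) begins 54 mm behind the grasp point. The pads swing forward as they close: fully open they stand 13 mm farther back than shut.
Start: joints at [1.129, 0.32, 1.565, -0, 1.257, -0.02], TCP at [0.235, 0.525, 0.231] pointing down, gripper open.
Joint ranges: [-3.11, 3.11], [-0.84, 2.01], [0.21, 2.61], [-1.34, 4.49], [0.05, 2.63], [-2.56, 2.56]. Speed limits (rad/s): [2.57, 2.57, 3.14, 3.14, 3.14, 3.14].

### API

Orientations are given as a rotation vector (axis times angle).
In Python, from cell import r gives the robot as it stands. The module is installed in compiled form; this text tells all that it offers.
- The arm moves only by the tool step_arm, never from a script. Its argument "targets" is a list that holds one entry, the list of rows, each a list of 5 numbers: the shift along the world's x, y, z in mm, then the turn about the world's z in rad, then the finger opening in mm, from 0 to 85.4. A call has 1 to 5 rows; each row shifts and turns the commanded pose from where the row before left it; what a row does not reach is not made up. A row lasts 1/8 s, in which the tool goes at most 62.5 mm and 10.7 degrees, less where a joint would pass 70% of its speed; a pose out of reach is approached as far as the arm can. A call is refused whole if a number of a shift passes 62.5 or a number of a turn 0.188, either way. A call with a gripper value outside its range is refused whole. The fingers move at their own pace and stop on an object; "squeeze" is the grip in N (left out, the last holds). Time passes only in rows, so rows that do not move let the fingers close. It gives the time, the measured TCP pose, the force, the opening and the grip force at its end, in the units of the state.
- r.sense(): the state, without advancing time (a new reading comes with each control period).
- r.camera(name): name is "scene" or "side" or "wrist"; returns a dict with "color" (420x560x3 uint8, red, green, blue), "depth" (420x560 float32, m along the optical axis (not along the pixel's ray), 0 where there is no reading), "K" (3x3 intrinsics, pixels), "dist" ([k1, k2, p1, p2, k3] as OpenCV has them; the pictures are not rectified), "R" (3x3) and "t" (3): a world point X has camera coordinates R X + t. Camera axes: x right, y down, z forward; pixel columns grow to the right and rows downward; lengths in m; the calibration is good to about 2 mm. A picture is of the moment at which its call begins.
- r.hand_in(): hands the job in; it is judged then, once.
Trained networks look in a picture, given as the dict that the camera call returned (one of the last four; its "shot" number tells which), for a name from the list of things; names that differ only in an ending like _2 or _b are one class to them, and where a whole thing is asked for, a point or a joint stands for the part that bears it (a point fixed in the world has none). Each returns a list of dicts, best first, with "p" (0 to 1); they miss things now and then, are a little off and sometimes report something else, mostly with a low value. They report only what shows in the picture. A call takes as long as a camera call. They do not tell look-alikes from the thing itself.
- r.spot_in(picture, label): "pixel" ([column, row] in pixels, amid what is visible of it).
The state is a dict: "time": time; "joint_positions": joint angles; "dq": joint speeds; "joint_efforts": joint torques, N m; "tool_pos": TCP position; "eef_rot": TCP orientation; "ft_force": force on the tool from outside, world axes, zero at the start; "ft_torque": the same for the moment, N m; "grip_width": finger opening in m; "grasp_force": force on a finger pad.
Only numpy, scipy, OpenCV 4.12 (cv2) and the standard library are available. Lean on these libraries where they do the work, as an engineer would, in place of code of your own. Each camera call takes 0.05 s, during which the arm holds its last target. There are 200 camera calls.

## Working session

There is one attempt and no reset: what is moved stays moved. The work goes in short steps, Python scripts to look and compute and a tool call to move; the robot and the scene stay as the last step left them, time stands still between calls to the robot, and variables do not carry over. Pictures are saved under pics/ and viewed, at most 12 in all, crops included, and the job is handed in when it is done.

Besides the shell and the picture viewer there is one more tool, called after "Call:" by a JSON object that holds its "op" and its "data". step_arm: Moves the arm, as the interface text tells. Its arguments: {"type":"object","properties":{"targets":{"type":"array"},"squeeze":{"type":"number"}},"required":["targets"]}

```bash
mkdir -p pics
cat > h.py <<'E'
import numpy as np, cv2
from cell import r
def world(p,u,v,z=None):
    # pixel -> world by depth, or on plane z
    n=cv2.undistortPoints(np.array([[[u,v]]],float),p["K"],np.array(p["dist"]))[0,0]
    d=np.array([n[0],n[1],1.]);R=np.array(p["R"]);t=np.array(p["t"])
    if z is None:
        a=p["depth"][int(v)-1:int(v)+2,int(u)-1:int(u)+2];a=a[a>0]
        if not len(a): return None
        return R.T@(d*np.median(a)-t)
    c=-R.T@t; w=R.T@d
    return c+w*(z-c[2])/w[2]
def cloud(p):
    h,w=p["depth"].shape
    g=np.stack(np.meshgrid(np.arange(w),np.arange(h)),-1).reshape(-1,1,2).astype(float)
    n=cv2.undistortPoints(g,p["K"],np.array(p["dist"]))[:,0]
    d=p["depth"].reshape(-1,1)
    X=(np.c_[n,np.ones(len(n))]*d-np.array(p["t"]))@np.array(p["R"])
    X[d[:,0]<=0]=np.nan
    return X.reshape(h,w,3)
def save(p,name,crop=None,k=1):
    im=p["color"][:,:,::-1]
    if crop: a,b,c,d=crop; im=im[b:d,a:c]
    cv2.imwrite("pics/"+name,cv2.resize(im,None,fx=k,fy=k,interpolation=cv2.INTER_CUBIC))
E
python3 - <<'E'
from h import *
ims=[]
for c in ["scene","side"]:
    p=r.camera(c); save(p,c+"0.png")
    for l in ["battery","sled","bay","sled_tail","oil_filter","tape_rule","red_carton"]:
        for o in r.spot_in(p,l)[:4]:
            w=world(p,*o["pixel"]); print(c,l,np.round(o["pixel"]),round(o["p"],2),None if w is None else w.round(3))
s=r.sense();print(s["time"],s["tool_pos"],s["eef_rot"],r.grasp_offset)
E
```

```text
scene battery [187. 241.] 0.96 [0.319 0.155 0.046]
scene battery [150. 213.] 0.78 [0.327 0.301 0.029]
scene battery [358. 187.] 0.68 [ 0.678 -0.028  0.074]
scene battery [178. 178.] 0.56 [0.444 0.34  0.043]
scene sled [278. 232.] 0.73 [0.497 0.056 0.006]
scene bay [350. 281.] 0.72 [ 0.442 -0.175  0.075]
scene bay [298. 169.] 0.41 [0.669 0.142 0.044]
scene sled_tail [280. 232.] 0.97 [0.499 0.051 0.007]
scene oil_filter [358. 188.] 0.61 [ 0.677 -0.03   0.072]
scene tape_rule [179. 177.] 0.71 [0.447 0.338 0.043]
scene red_carton [297. 169.] 0.83 [0.668 0.145 0.043]
side battery [401. 202.] 0.76 [0.341 0.317 0.031]
side battery [348. 169.] 0.76 [0.347 0.184 0.043]
side battery [387. 255.] 0.62 [0.473 0.357 0.044]
side sled [259. 197.] 0.93 [0.503 0.06  0.007]
side bay [195. 129.] 0.57 [ 0.482 -0.137  0.074]
side sled_tail [259. 193.] 0.84 [0.495 0.054 0.007]
side oil_filter [172. 221.] 0.68 [ 0.683 -0.004  0.088]
side tape_rule [328. 311.] 0.76 [0.636 0.329 0.053]
side red_carton [234. 271.] 0.83 [0.677 0.144 0.044]
0.8 [0.23540879 0.52464834 0.23135487] [6.57561263e-01 3.07195404e+00 2.79640167e-04] 0.0187
```

View pics/scene0.png

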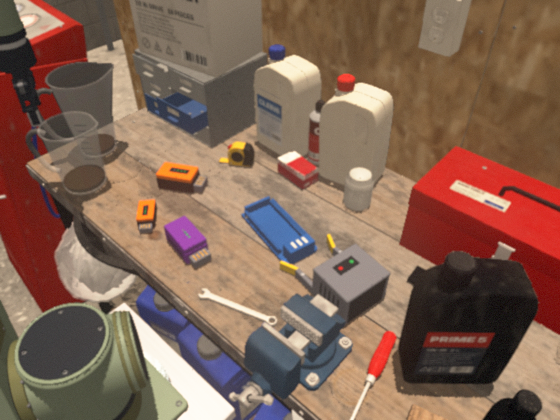

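View pics/side0.png

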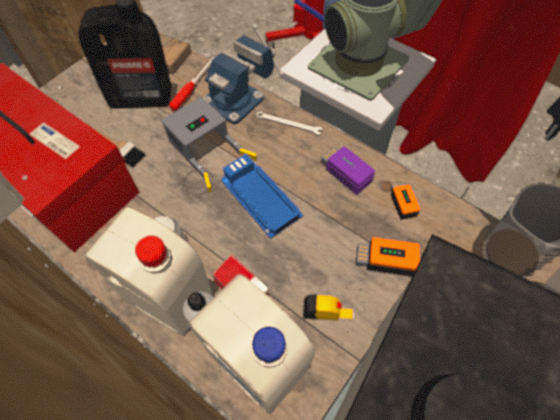

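The battery candidates are:
- large orange: scene (178,178), side (392,255)
- small orange: scene (147,213), side (405,201)
- purple: scene (187,241), side (350,170)

The larger orange one fits: it isn't purple, and it's the bigger of the two orange ones. The sled is at scene (278,230), with its nose towards the grey bay at (350,281).

Run:
```python
from h import *
def rect(P):
    (c,s,a)=cv2.minAreaRect((P[:,:2]*1000).astype(np.float32)); return np.round(c,1),np.round(s,1),round(a,1)
for c in ["scene","side"]:
    p=r.camera(c); X=cloud(p); hsv=cv2.cvtColor(p["color"],cv2.COLOR_RGB2HSV); H,S,V=[hsv[...,i].astype(int) for i in range(3)]
    Z=X[...,2]; x=X[...,0]; y=X[...,1]
    def reg(m,name,h=None):
        m=cv2.morphologyEx(m.astype(np.uint8),cv2.MORPH_OPEN,np.ones((2,2)))
        n,l,st,ce=cv2.connectedComponentsWithStats(m)
        i=1+np.argmax(st[1:,4]); k=(l==i)
        P=X[k]; P=P[~np.isnan(P[:,0])]
        print(c,name,len(P),rect(P),"mean",P.mean(0).round(4),"zpct",np.percentile(P[:,2],[5,50,95]).round(3))
        return k
    reg((H>4)&(H<18)&(S>150)&(Z>.035)&(abs(x-.455)<.1)&(abs(y-.345)<.09),"bat top")
    reg((Z>.008)&(Z<.06)&(abs(x-.455)<.12)&(abs(y-.335)<.1)&((y<.33+.0)|1)&~((abs(x-.33)<.04)),"bat all")
    b=(H>100)&(H<120)&(S>120)&(abs(x-.5)<.16)&(abs(y-.05)<.16)
    reg(b&(Z>-.01)&(Z<.06),"sled all")
    reg(b&(Z>.018)&(Z<.03),"rails")
    reg(b&(Z>.033)&(Z<.045),"hood")
    reg(b&(Z>.003)&(Z<.013),"deck")
    reg((Z>.070)&(Z<.082)&(abs(x-.45)<.12)&(abs(y+.16)<.12),"bay top")
    reg((H>18)&(H<35)&(S>120)&(abs(x-.48)<.12)&(abs(y+.05)<.12)&(Z>.01),"guides")
    for g in [0]:
        m=(H>18)&(H<35)&(S>120)&(abs(x-.48)<.12)&(abs(y+.05)<.12)&(Z>.012)
        n,l,st,ce=cv2.connectedComponentsWithStats(m.astype(np.uint8))
        for i in range(1,n):
            if st[i,4]>15:
                P=X[l==i];print(" guide",st[i,4],rect(P),cv2.boxPoints(cv2.minAreaRect((P[:,:2]*1000).astype(np.float32))).round(0).tolist())
    if c=="scene": save(p,"crop1.png",(130,140,400,330),2.8)
```

```text
scene bat top 558 (array([459.4, 359. ]), array([58.2, 92.1]), 27.7) mean [0.4549 0.3537 0.0428] zpct [0.033 0.044 0.047]
scene bat all 1104 (array([484.6, 361.5]), array([106.2, 117.1]), 28.0) mean [0.4562 0.3434 0.0319] zpct [0.008 0.035 0.046]
scene sled all 1163 (array([494.9,  53.6]), array([180.4,  73.9]), 75.8) mean [0.4986 0.0669 0.0109] zpct [0.005 0.008 0.038]
scene rails 142 (array([533.6,  52.3]), array([145.6,  14.5]), 70.5) mean [0.5346 0.0545 0.0217] zpct [0.018 0.021 0.025]
scene hood 60 (array([454.7, -15.9]), array([26. , 14.2]), 81.3) mean [ 0.4542 -0.0165  0.0378] zpct [0.035 0.038 0.04 ]
scene deck 998 (array([502.8,  63.8]), array([157. ,  63.1]), 72.7) mean [0.5045 0.0719 0.0082] zpct [0.005 0.007 0.01 ]
scene bay top 2481 (array([ 487.4, -168.7]), array([ 95.7, 165.9]), 78.8) mean [ 0.4582 -0.1667  0.0762] zpct [0.073 0.077 0.079]
scene guides 96 (array([427.7, -37.7]), array([ 8.6, 40.8]), 10.4) mean [ 0.4268 -0.0367  0.0176] zpct [0.009 0.019 0.023]
 guide 67 (array([541.7, -58. ]), array([39.4,  8.7]), 52.3) [[526.0, -71.0], [533.0, -76.0], [557.0, -45.0], 
[... 679 characters left out ...]
[25.3, 62.8]), 74.7) mean [ 0.4814 -0.012   0.0316] zpct [0.006 0.037 0.04 ]
side deck 1710 (array([498.5,  67. ]), array([171.1,  70.2]), 74.0) mean [0.4976 0.0668 0.0074] zpct [0.004 0.007 0.01 ]
side bay top 1666 (array([ 448. , -155.1]), array([ 96.7, 144.6]), 79.0) mean [ 0.4648 -0.1554  0.0735] zpct [0.071 0.075 0.078]
side guides 81 (array([427.6, -29.2]), array([30.6, 36.8]), 59.3) mean [ 0.4297 -0.0282  0.0169] zpct [0.006 0.019 0.022]
 guide 79 (array([429.2, -32.5]), array([10.7, 44. ]), 12.6) [[419.0, -12.0], [429.0, -55.0], [439.0, -53.0], [430.0, -10.0]]
 guide 62 (array([543.1, -54.3]), array([42.2,  9.6]), 58.5) [[528.0, -70.0], [536.0, -75.0], [558.0, -39.0], [550.0, -34.0]]
```

View pics/crop1.png

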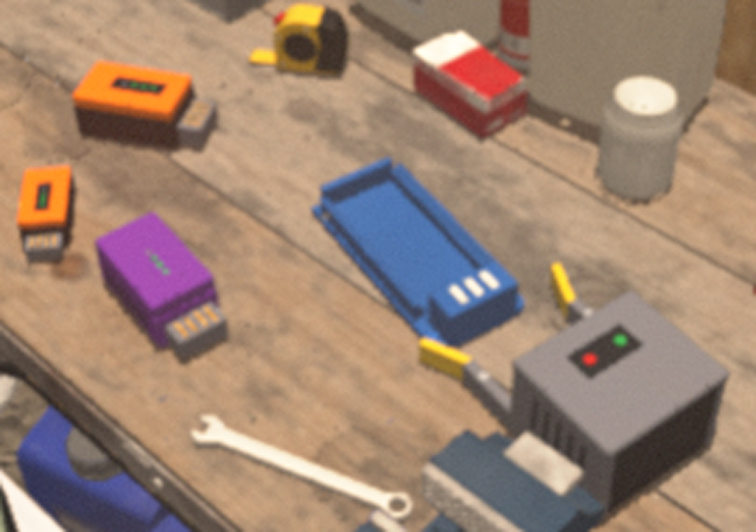

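The crop confirms the large orange pack at crop (135,90), with its tongue at crop (198,118). The sled's hood is at crop (475,295), facing the guide tips at (443,355) and (563,290). Next I'll refine the poses.

```bash
cat >> h.py <<'E'
def pl(p,mask,z):
    # biggest blob's pixels projected on plane z -> minAreaRect (mm)
    mask=cv2.morphologyEx(mask.astype(np.uint8),cv2.MORPH_OPEN,np.ones((3,3),np.uint8))
    n,l,st,ce=cv2.connectedComponentsWithStats(mask); i=1+np.argmax(st[1:,4])
    vu=np.argwhere(l==i); P=np.array([world(p,u,v,z)[:2] for v,u in vu])*1000
    c,s,a=cv2.minAreaRect(P.astype(np.float32)); return np.round(c,1),np.round(s,1),round(a,1),len(P)
def hsvx(p):
    h=cv2.cvtColor(p["color"],cv2.COLOR_RGB2HSV).astype(int); return h[...,0],h[...,1],h[...,2],cloud(p)
E
python3 - <<'E'
from h import *
for c in ["scene","side"]:
    p=r.camera(c);H,S,V,X=hsvx(p); x,y,Z=X[...,0],X[...,1],X[...,2]
    near=(np.hypot(x-.46,y-.345)<.085)
    print(c,"bat",pl(p,(H>3)&(H<18)&(S>150)&near&(Z>.03),.046))
    t=near&(Z>.012)&(Z<.03)&(S<110)
    print(" tongue",np.nanmean(X[t],0).round(3),t.sum())
    wh=(S<60)&(V>180)&(np.hypot(x-.48,y+.015)<.06)&(Z>.03); print(" hood white",np.nanmean(X[wh],0).round(4),wh.sum())
    print(" baytop",pl(p,(abs(Z-.0755)<.006)&(abs(x-.455)<.09)&(abs(y+.15)<.1),.076))
E
```

```text
scene bat (array([453.8, 355.8]), array([66.5, 98.1]), 28.5, 576)
 tongue [0.467 0.321 0.022] 238
 hood white [ 0.48   -0.0189  0.0386] 93
 baytop (array([ 460.8, -163.2]), array([101.3, 116. ]), 78.7, 2490)
side bat (array([462.5, 366.7]), array([59.1, 95.2]), 28.2, 1185)
 tongue [0.488 0.341 0.021] 390
 hood white [ 0.4793 -0.0187  0.0385] 72
 baytop (array([ 464.3, -157.6]), array([102.3, 113.5]), 78.4, 1680)
```

Call:
{"op": "step_arm", "data": {"targets": [[[45, -32, 0, -0.132, 85], [45, -32, 0, -0.132, 85], [45, -33, 0, -0.132, 85], [45, -33, 0, -0.132, 85], [45, -32, 0, -0.132, 85]]]}}

```text
time: 1.62
tool_pos: [0.4618, 0.3614, 0.2315]
eef_rot: [1.623, 2.689, 0.001]
ft_force: [0.5, 1.0, -0.2]
grip_width: 0.0847
grasp_force: 0.0
```

Call:
{"op": "step_arm", "data": {"targets": [[[0, 0, 0, 0, 85], [0, 0, 0, 0, 85]]]}}

```text
time: 1.88
tool_pos: [0.4601, 0.3627, 0.2312]
eef_rot: [-1.617, -2.693, 0.0]
ft_force: [-0.3, -0.5, 0.2]
grip_width: 0.0852
grasp_force: 0.0
```

Run:
```python
from h import *
p=r.camera("wrist"); save(p,"w1.png");H,S,V,X=hsvx(p); x,y,Z=X[...,0],X[...,1],X[...,2]
near=(np.hypot(x-.465,y-.35)<.1)
print("bat",pl(p,(H>3)&(H<18)&(S>150)&near,.046))
t=near&(Z>.014)&(Z<.03); print("low z", np.nanmean(X[t],0), t.sum())
s=r.sense(); print(s["tool_pos"],s["eef_rot"],s["time"])
```

```text
bat (array([457. , 366.4]), array([54.8, 93.3]), 28.0, 3369)
low z [0.48477708 0.31369948 0.02426268] 449
[0.4596781  0.36309536 0.23128002] [-1.61582240e+00 -2.69352409e+00  1.03015548e-04] 1.925
```

View pics/w1.png

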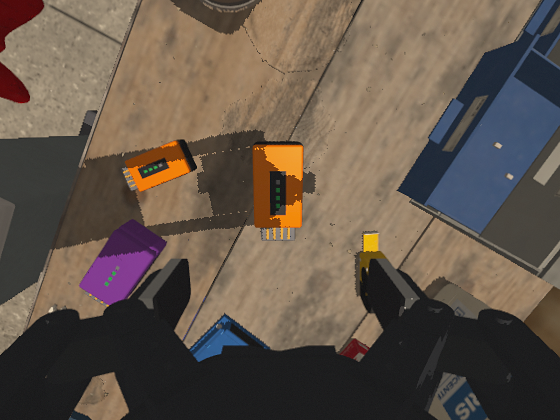

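The wrist view shows the battery at (278,187) with its tongue at (278,235), pointing towards the sled. Measured origin is (457,366) mm with yaw -62°. I'll descend and grip it high, so the fingers stay above the rails.

Call:
{"op": "step_arm", "data": {"targets": [[[-3, 3, -45, 0, 85], [0, 0, -50, 0, 85], [0, 0, -50, 0, 85], [0, 0, -45, 0, 85], [0, 0, -22, 0, 85]]], "squeeze": 50}}

```text
time: 2.55
tool_pos: [0.4548, 0.3659, 0.0169]
eef_rot: [-1.613, -2.694, 0.006]
ft_force: [0.0, -0.1, 0.3]
grip_width: 0.0853
grasp_force: 0.0
```

Call:
{"op": "step_arm", "data": {"targets": [[[0, 0, 0, 0, 85], [0, 0, 0, 0, 50], [0, 0, 0, 0, 45], [0, 0, 0, 0, 45], [0, 0, 0, 0, 45]]], "squeeze": 50}}

```text
time: 3.18
tool_pos: [0.4579, 0.3666, 0.0213]
eef_rot: [1.617, 2.693, 0.005]
ft_force: [-1.8, 1.8, 5.9]
grip_width: 0.0545
grasp_force: 55.4
```

Call:
{"op": "step_arm", "data": {"targets": [[[0, 0, 40, 0, 45], [0, 0, 60, 0, 45], [0, -10, 60, 0, 45], [0, -40, 40, -0.09, 45], [3, -58, 10, -0.107, 45]]]}}

```text
time: 3.8
tool_pos: [0.4615, 0.2579, 0.2326]
eef_rot: [1.874, 2.518, 0.01]
ft_force: [2.0, -0.7, -4.4]
grip_width: 0.0548
grasp_force: 56.0
```

Call:
{"op": "step_arm", "data": {"targets": [[[3, -58, 0, -0.107, 45], [3, -58, 0, -0.107, 45], [3, -58, 0, -0.107, 45], [3, -58, 0, -0.107, 45], [3, -50, 0, -0.107, 45]]]}}

```text
time: 4.42
tool_pos: [0.4746, -0.0264, 0.2293]
eef_rot: [2.478, 1.931, -0.0]
ft_force: [0.4, 0.4, -3.9]
grip_width: 0.0541
grasp_force: 55.9
```

Call:
{"op": "step_arm", "data": {"targets": [[[0, 0, 0, 0, 45], [0, 0, 0, 0, 45]]]}}

```text
time: 4.68
tool_pos: [0.4749, -0.0241, 0.2292]
eef_rot: [-2.474, -1.935, -0.0]
ft_force: [0.5, 0.4, -4.9]
grip_width: 0.0542
grasp_force: 55.9
```

Run:
```python
from h import *
s=r.sense(); print(s["tool_pos"],s["eef_rot"],s["time"],s["grasp_force"],s["grip_width"])
p=r.camera("wrist"); save(p,"w2.png");H,S,V,X=hsvx(p); x,y,Z=X[...,0],X[...,1],X[...,2]
b=(H>95)&(H<122)&(S>110)&(Z<.06)&(abs(x-.5)<.12)&(abs(y-.05)<.15)
print("sled",pl(p,b,.015))
def fit(m):
    P=X[m]*1000;print(len(P),np.nanmean(P,0).round(1));v=cv2.fitLine(P[:,:2].astype(np.float32),cv2.DIST_HUBER,0,.01,.01).ravel();print(v.round(3),np.degrees(np.arctan2(v[1],v[0])).round(2))
rail=b&(Z>.019)&(Z<.027)
n=np.array([.968,-.25]); d=(x-.5)*n[0]+(y-.063)*n[1]; a=(x-.5)*-.25+(y-.063)*-.968
for m in (rail&(d>.025)&(abs(a+.015)<.06),rail&(d<-.025)&(abs(a+.015)<.06),b&(Z>.019)&(a<-.08)&(abs(d)<.03)):
    if m.sum()>10: fit(m)
```

```text
[ 0.47488089 -0.02412361  0.22916417] [-2.47384746e+00 -1.93490875e+00 -4.86276240e-05] 4.675 55.94353962689638 0.054166826987358
sled (array([502.9,  76.6]), array([161. ,  85.7]), 75.5, 11642)
844 [539.6  70.3  22.3]
[2.53000e-01 9.68000e-01 5.39673e+02 7.05350e+01] 75.37
866 [468.4  89.3  22.3]
[2.51000e-01 9.68000e-01 4.68341e+02 8.91820e+01] 75.49
662 [521.2 145.8  26.7]
[ 9.66000e-01 -2.58000e-01  5.21276e+02  1.45346e+02] -14.96
```

View pics/w2.png

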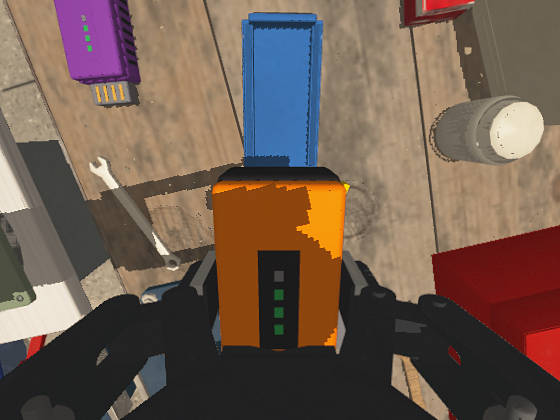

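The wrist view shows the sled at (283,95), its tail plate at (282,17), and the held battery straight in the grip at (280,265). Sled yaw is -104.6° and the deck target is about (504.7, 81.5). I'll check the hand-camera bias on the held battery, then move.

Run:
```python
from h import *
p=r.camera("wrist");H,S,V,X=hsvx(p); x,y,Z=X[...,0],X[...,1],X[...,2]
s=r.sense(); T=s["tool_pos"]*1000
m=(H>3)&(H<20)&(S>150)&(Z>.2); q=X[m]*1000; print(np.nanmedian(q[:,2]))
rc=pl(p,m,np.nanmedian(q[:,2])/1000);print(rc)
n=np.array([.9704,-.2416]);u=np.array([-.2416,-.9704])
d=(q[:,:2]-T[:2]);print("lat",np.nanpercentile(d@n,[1,99]),"ax",np.nanpercentile(d@u,[1,99]))
```

```text
253.97154756594935
(array([477.5, -15.2]), array([78. , 53.8]), 76.1, 16731)
lat [-26.22216613  26.96512069] ax [-46.09251765  28.7909209 ]
```

Call:
{"op": "step_arm", "data": {"targets": [[[15, 53, 0, -0.0115, 45], [15, 53, -30, 0, 45], [0, 0, -50, 0, 45], [0, 0, -50, 0, 45], [0, 0, -30, 0, 45]]]}}

```text
time: 5.4
tool_pos: [0.5037, 0.083, 0.067]
eef_rot: [-2.481, -1.925, 0.005]
ft_force: [0.4, -0.2, -4.7]
grip_width: 0.0544
grasp_force: 55.9
```

Call:
{"op": "step_arm", "data": {"targets": [[[0, 0, 0, 0, 45], [0, 0, 0, 0, 45]]]}}

```text
time: 5.65
tool_pos: [0.5065, 0.0823, 0.0707]
eef_rot: [2.483, 1.922, 0.004]
ft_force: [0.0, -0.0, -4.0]
grip_width: 0.0546
grasp_force: 55.9
```

Run:
```python
from h import *
s=r.sense(); print(s["tool_pos"],s["eef_rot"],s["time"],s["ft_force"])
for c in ["side","wrist"]:
    p=r.camera(c);H,S,V,X=hsvx(p); x,y,Z=X[...,0],X[...,1],X[...,2]
    save(p,c+"3.png",(180,120,350,250) if c=="side" else None,4 if c=="side" else 1)
n=np.array([.968,-.252]);u=-np.array([.252,.968])
b=(H>95)&(H<122)&(S>110)&(Z<.06)
q=X[b]*1000; l=q[:,:2]@n;a=q[:,:2]@u
k=(abs(q[:,2]-22.5)<3); print("plate/rail lat",[np.median(l[k&(l>490)]),np.median(l[k&(l<445)])], "tail ax",np.nanpercentile(a[q[:,2]>22],[0.5,2]))
for nm,sel in (("sledmin ax",a),):print(np.nanpercentile(a,1))
```

```text
[0.5064743  0.08233174 0.0707059 ] [2.48305412 1.92241544 0.00370188] 5.65 [ 0.01646448 -0.00762402 -4.03924586]
plate/rail lat [np.float64(504.86020980293495), np.float64(430.8711094610991)] tail ax [-277.64824704 -277.60265087]
-277.59520851192696
```

View pics/side3.png

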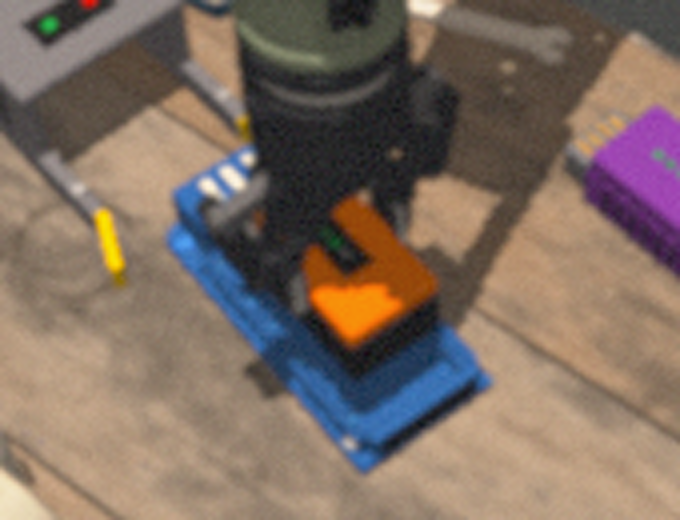

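The side crop shows the battery hovering over the deck between the rails at (370,290), behind the hood at (215,185). I'll correct 2 mm sideways and lower it.

Call:
{"op": "step_arm", "data": {"targets": [[[-2, 0.5, 0, 0, 45], [0, 0, -20, 0, 45], [0, 0, -17, 0, 45], [0, 0, 0, 0, 45], [0, 0, 0, 0, 45]]]}}

```text
time: 6.38
tool_pos: [0.5041, 0.082, 0.0334]
eef_rot: [2.485, 1.921, 0.003]
ft_force: [-0.5, -0.2, -4.3]
grip_width: 0.0543
grasp_force: 55.9
```

Call:
{"op": "step_arm", "data": {"targets": [[[0, 0, -2, 0, 45], [0, 0, 0, 0, 45], [0, 0, -1.5, 0, 45], [0, 0, 0, 0, 45]]]}}

```text
time: 6.88
tool_pos: [0.5036, 0.082, 0.0293]
eef_rot: [2.485, 1.921, 0.001]
ft_force: [-0.8, -0.2, 0.3]
grip_width: 0.0543
grasp_force: 56.4
```

Call:
{"op": "step_arm", "data": {"targets": [[[-2, -7.7, 0, 0, 45], [-2, -7.7, 0, 0, 45], [-2, -7.7, 0, 0, 45], [-1.5, -5.8, 0, 0, 45], [0, 0, 0, 0, 45]]]}}

```text
time: 7.5
tool_pos: [0.4961, 0.0521, 0.0293]
eef_rot: [2.485, 1.921, 0.0]
ft_force: [0.3, -2.5, 4.5]
grip_width: 0.0546
grasp_force: 56.9
```

Call:
{"op": "step_arm", "data": {"targets": [[[-1, -3.9, 0, 0, 45], [0, 0, 0, 0, 45]]]}}

```text
time: 7.75
tool_pos: [0.4954, 0.0491, 0.0293]
eef_rot: [2.485, 1.921, 0.002]
ft_force: [1.1, 1.5, 6.6]
grip_width: 0.0544
grasp_force: 57.0
```

Call:
{"op": "step_arm", "data": {"targets": [[[-0.75, -2.9, 0, 0, 45], [0, 0, 0, 0, 45]]]}}

```text
time: 8.0
tool_pos: [0.4947, 0.0465, 0.0293]
eef_rot: [2.485, 1.921, 0.002]
ft_force: [1.1, 4.2, 4.9]
grip_width: 0.0547
grasp_force: 57.0
```

Call:
{"op": "step_arm", "data": {"targets": [[[-0.75, -2.9, 0, 0, 45], [0, 0, 0, 0, 45]]]}}

```text
time: 8.25
tool_pos: [0.494, 0.0439, 0.0293]
eef_rot: [2.485, 1.921, 0.003]
ft_force: [0.8, 4.5, 4.9]
grip_width: 0.0544
grasp_force: 57.0
```

```bash
cat >> h.py <<'E'
def gap(p):
    # sled tail axial & battery rear axial (sled frame dir u)
    H,S,V,X=hsvx(p); n=np.array([.968,-.252]);u=-np.array([.252,.968])
    q=X*1000; l=q[...,:2]@n;a=q[...,:2]@u
    b=(H>95)&(H<122)&(S>110)&(q[...,2]<60)&(q[...,2]>22)
    o=(q[...,2]>42)&(q[...,2]<58)&(abs(l-468)<22)&(H>3)&(H<20)&(S>150)
    ax=a[b]; print("tail ax",np.nanpercentile(ax[ax<np.nanmin(ax)+30],[1]),"plate lat",np.nanpercentile(l[b&(a<np.nanmin(ax)+8)],[1,99]))
    print("orange rear",np.nanpercentile(a[o],[1]), "lat", np.nanpercentile(l[o],[1,99]))
    k=(abs(q[...,2]-22.5)<3)&(abs(l-468)<50)&(H>95)&(H<122)&(S>110)
    for s in (1,-1):
        P=q[k&(s*(l-468)>25)][:,:2].astype(np.float32); v=cv2.fitLine(P,cv2.DIST_HUBER,0,.01,.01).ravel(); print("rail",np.degrees(np.arctan2(v[1],v[0])).round(2),np.median(P@n).round(1))
E
python3 - <<'E'
from h import *
p=r.camera("wrist"); save(p,"w4.png"); gap(p)
E
```

```text
tail ax [-277.18356227] plate lat [434.20627526 501.47336666]
orange rear [-213.41835239] lat [446.33683927 489.65836848]
rail 75.79 504.6
rail 74.9 431.1
```

View pics/w4.png

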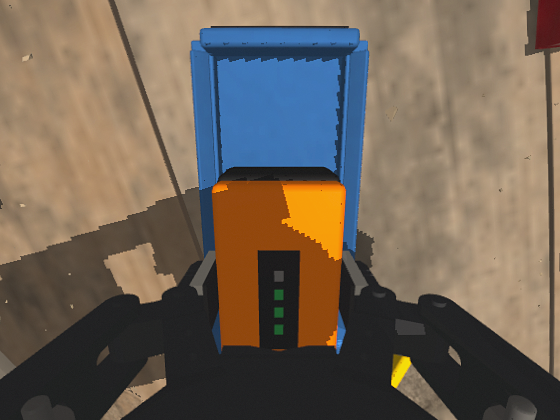

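The battery is between the rails, with its rear edge at row 170 and the tail plate at row 38. The gap suggests about 2–3 mm to go.

Call:
{"op": "step_arm", "data": {"targets": [[[-0.5, -1.9, 0, 0, 45], [0, 0, 0, 0, 45]]]}}

```text
time: 8.55
tool_pos: [0.4937, 0.0424, 0.0293]
eef_rot: [2.486, 1.921, 0.004]
ft_force: [1.4, 7.0, 4.7]
grip_width: 0.0542
grasp_force: 57.0
```

Call:
{"op": "step_arm", "data": {"targets": [[[-0.5, -1.9, 0, 0, 45], [0, 0, 0, 0, 45]]]}}

```text
time: 8.8
tool_pos: [0.4933, 0.0406, 0.0293]
eef_rot: [2.486, 1.921, 0.004]
ft_force: [1.4, 6.8, 3.7]
grip_width: 0.0547
grasp_force: 57.0
```

Call:
{"op": "step_arm", "data": {"targets": [[[-0.5, -1.9, 0, 0, 45], [0, 0, 0, 0, 45]]]}}

```text
time: 9.05
tool_pos: [0.4928, 0.0387, 0.0293]
eef_rot: [2.486, 1.921, 0.004]
ft_force: [2.2, 7.0, 4.9]
grip_width: 0.054
grasp_force: 57.0
```

Run:
```python
from h import *
gap(r.camera("wrist")); print(r.sense()["ft_force"])
```

```text
tail ax [-271.6986361] plate lat [434.35389387 501.61710865]
orange rear [-208.08481621] lat [446.35582158 489.65814723]
rail 75.76 504.8
rail 74.92 431.2
[2.17252947 6.9929893  4.20453662]
```

The sled moved along with the battery (gap unchanged at 63.7 mm, force plateau 7 N), so the battery is home. Next I'll measure the bay's axis precisely.

Run:
```python
from h import *
yaw=np.radians(-101.4);u=np.array([np.cos(yaw),np.sin(yaw)]);n=np.array([-u[1],u[0]])
for c in ["scene","side"]:
    p=r.camera(c);H,S,V,X=hsvx(p);x,y,Z=X[...,0],X[...,1],X[...,2]
    m=(abs(Z-.0755)<.005)&(abs(x-.46)<.08)&(abs(y+.155)<.09)&(S<90)
    m=cv2.morphologyEx(m.astype(np.uint8),cv2.MORPH_OPEN,np.ones((3,3),np.uint8))
    nn,l,st,ce=cv2.connectedComponentsWithStats(m);k=l==1+np.argmax(st[1:,4])
    q=X[k][:,:2]*1000; rc=cv2.minAreaRect(q.astype(np.float32)); print(c,"roof",rc,"lat",np.percentile(q@n,[1,99]),"ax",np.percentile(q@u,[1,99]))
    m=(H>18)&(H<35)&(S>120)&(abs(x-.48)<.12)&(abs(y+.05)<.06)&(Z>.015)&(Z<.026)
    for s in (1,-1):
        q=X[m&(s*(X[...,:2]*1000@n-485)>20)][:,:2]*1000
        if len(q)>8: print(" guide",s,len(q),"lat",np.percentile(q@n,[3,50,97]).round(1),"ax",np.percentile(q@u,[3,50,97]).round(1))
    if c=="side": save(p,"side5.png",(140,80,340,230),4)
print("sled nose lat/ax",np.array([473.6,-38.8])@n,np.array([473.6,-38.8])@u)
```

```text
scene roof ((462.8966979980469, -161.80572509765625), (99.92576599121094, 114.69178009033203), 78.86202239990234) lat [429.49328309 540.17674974] ax [ 19.14880893 115.82342005]
 guide 1 62 lat [532.  541.9 550.4] ax [-66.2 -48.7 -33. ]
 guide -1 82 lat [416.  425.3 435.9] ax [-67.8 -50.7 -33.5]
side roof ((462.7337646484375, -160.7122344970703), (100.8345947265625, 113.227294921875), 78.72100067138672) lat [430.24275648 541.10294182] ax [ 16.67586746 113.66169959]
 guide 1 59 lat [533.7 543.3 552.9] ax [-72.5 -54.8 -35. ]
sled nose lat/ax 471.9255331075576 -55.57599482823134
```

View pics/side5.png

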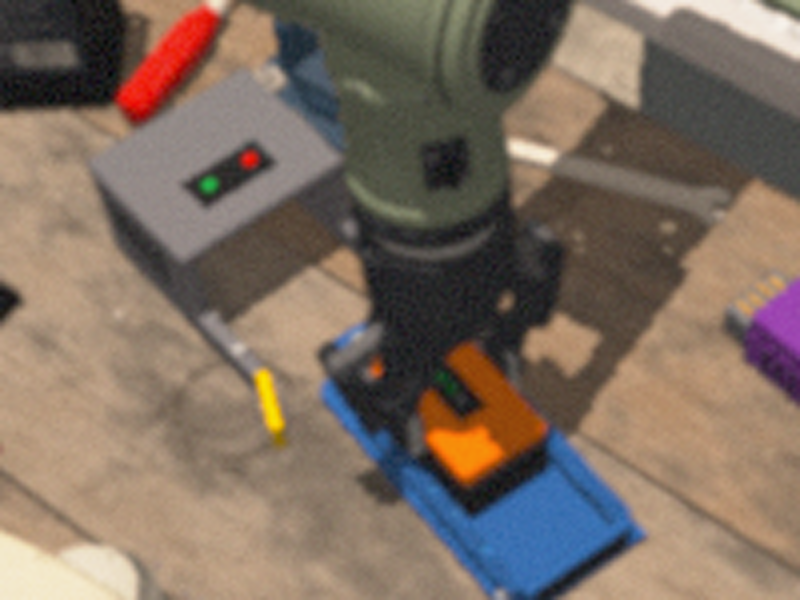

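The bay centreline is at lateral 485 with yaw -101.3°. The sled nose is 13 mm to the near side and 3.3° off. The crop agrees, with the yellow guide tip at (268,400) far from the sled edge. With the battery turned to the bay's yaw, I'll press it sideways against the rail to shift and square the sled.

Call:
{"op": "step_arm", "data": {"targets": [[[0, 0, 0, 0.029, 45], [0, 0, 0, 0.029, 45], [4, -0.8, 0, 0, 45], [4, -0.8, 0, 0, 45], [4, -0.8, 0, 0, 45]]]}}

```text
time: 9.82
tool_pos: [0.4939, 0.0373, 0.0296]
eef_rot: [-2.419, -1.979, 0.023]
ft_force: [-24.5, 13.4, 38.2]
grip_width: 0.0541
grasp_force: 62.6
```

Call:
{"op": "step_arm", "data": {"targets": [[[0, 0, 0, 0, 45], [0, 0, 0, 0, 45]]]}}

```text
time: 10.07
tool_pos: [0.4941, 0.0373, 0.0297]
eef_rot: [-2.42, -1.979, 0.021]
ft_force: [-21.2, 12.4, 31.8]
grip_width: 0.0543
grasp_force: 61.2
```

```bash
cat >> h.py <<'E'
def bayfit(p):
    H,S,V,X=hsvx(p);q=X*1000;yaw=np.radians(-101.3);u=np.array([np.cos(yaw),np.sin(yaw)]);n=np.array([-u[1],u[0]])
    l=q[...,:2]@n;a=q[...,:2]@u;b=(H>95)&(H<122)&(S>110)&(q[...,2]<60)&(abs(l-485)<65)
    t=b&(q[...,2]>22);a0=np.nanpercentile(a[t],.5);print("tail ax %.1f -> nose to stop %.1f"%(a0,(-34+110)-(a0+190)))
    k=b&(abs(q[...,2]-22.5)<3)&(a>a0+15)
    for s in (1,-1):
        i=k&(s*(l-np.nanmedian(l[t]))>25)
        if i.sum()>20:
            f=np.polyfit(a[i],l[i],1);print("rail slope deg %.2f lat@tail %.1f lat@nose %.1f"%(np.degrees(np.arctan(f[0])),np.polyval(f,a0),np.polyval(f,a0+190)))
    o=(q[...,2]>42)&(q[...,2]<58)&(abs(l-485)<30)&(H>3)&(H<20)&(S>150);print("orange rear-tail %.1f"%(np.nanpercentile(a[o],1)-a0),"lat",np.nanpercentile(l[o],[1,99]))
    s=r.sense();T=s["tool_pos"][:2]*1000;print("tcp lat %.1f ax %.1f"%(T@n,T@u),s["ft_force"],s["time"])
E
python3 -c "
from h import *
bayfit(r.camera('wrist'))"
```

```text
tail ax -243.7 -> nose to stop 129.7
rail slope deg -0.33 lat@tail 514.8 lat@nose 513.7
rail slope deg -1.27 lat@tail 442.0 lat@nose 437.8
orange rear-tail 63.8 lat [455.39659813 504.59220523]
tcp lat 477.2 ax -133.4 [-20.62023943  12.18536242  31.6918081 ] 10.125
```

The arm is pressing down hard while shifting, so the sled is held by friction. I'll back off, unload vertically, and look.

Call:
{"op": "step_arm", "data": {"targets": [[[-5, 1, 1, 0, 45], [-4, 0.8, 1, 0, 45], [0, 0, 0, 0, 45]]]}}

```text
time: 10.5
tool_pos: [0.4938, 0.0371, 0.0302]
eef_rot: [-2.428, -1.992, 0.003]
ft_force: [0.1, 2.8, -2.8]
grip_width: 0.0542
grasp_force: 56.0
```

```bash
python3 -c "
from h import *
p=r.camera('wrist');bayfit(p);s=r.sense();print(s['ft_torque'],s['tool_pos'],s['eef_rot'],s['joint_positions'])
save(p,'w6.png')
"
```

```text
tail ax -243.4 -> nose to stop 129.4
rail slope deg -0.04 lat@tail 514.6 lat@nose 514.4
rail slope deg -1.08 lat@tail 441.9 lat@nose 438.3
orange rear-tail 63.9 lat [455.39509861 504.07817618]
tcp lat 477.1 ax -133.1 [-1.3834632   1.82227794 -3.58979235] 10.55
[ 0.44279897  0.15691516 -0.12840597] [0.49393417 0.03699478 0.03021521] [-2.42774778 -1.991346    0.00321743] [5.14829796e-02 4.21548454e-01 2.00654811e+00 1.33001626e-04
 7.16106919e-01 2.48251579e-01]
```

View pics/w6.png

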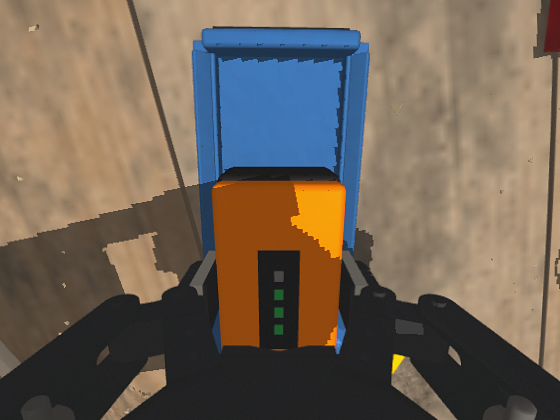

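Call:
{"op": "step_arm", "data": {"targets": [[[3, -0.6, 0.5, 0, 45], [0, 0, 0, 0, 45]]]}}

```text
time: 10.8
tool_pos: [0.4977, 0.0359, 0.0308]
eef_rot: [-2.428, -1.993, 0.002]
ft_force: [0.1, -0.3, -6.8]
grip_width: 0.0545
grasp_force: 55.6
```

Call:
{"op": "step_arm", "data": {"targets": [[[3, -0.6, 0.5, 0, 45], [0, 0, 0, 0, 45]]]}}

```text
time: 11.05
tool_pos: [0.501, 0.0355, 0.0317]
eef_rot: [2.428, 1.993, -0.001]
ft_force: [-0.9, -0.8, -7.1]
grip_width: 0.0545
grasp_force: 55.6
```

```bash
python3 -c "
from h import *
p=r.camera('wrist');bayfit(p)"
```

```text
tail ax -243.2 -> nose to stop 129.2
rail slope deg 1.72 lat@tail 517.0 lat@nose 522.7
rail slope deg 0.60 lat@tail 444.4 lat@nose 446.4
orange rear-tail 63.8 lat [458.11641571 511.24885283]
tcp lat 484.3 ax -133.1 [-0.87170006 -1.22329813 -8.11733212] 11.1
```

Call:
{"op": "step_arm", "data": {"targets": [[[0, 0, -1.5, 0, 45], [-1, -4.9, 0, 0, 45], [-2, -9.8, 0, 0, 45], [-2, -9.8, 0, 0, 45], [0, 0, 0, 0, 45]]]}}

```text
time: 11.72
tool_pos: [0.4957, 0.0101, 0.0306]
eef_rot: [2.429, 1.991, -0.001]
ft_force: [-0.0, -0.0, -4.4]
grip_width: 0.0543
grasp_force: 55.9
```

```bash
python3 -c "
from h import *
p=r.camera('wrist');bayfit(p)"
```

```text
tail ax -216.7 -> nose to stop 102.7
rail slope deg 1.12 lat@tail 518.4 lat@nose 522.1
rail slope deg 0.06 lat@tail 445.6 lat@nose 445.8
orange rear-tail 63.3 lat [457.91522537 511.0264831 ]
tcp lat 484.0 ax -107.4 [-0.2936738  -0.25941472 -4.84039714] 11.775
```

Call:
{"op": "step_arm", "data": {"targets": [[[-2, -9.8, 0, 0, 45], [-2, -9.8, 0, 0, 45], [-2, -9.8, 0, 0, 45], [-1.6, -7.9, 0, 0, 45], [0, 0, 0, 0, 45]]]}}

```text
time: 12.4
tool_pos: [0.4873, -0.027, 0.0303]
eef_rot: [-2.429, -1.992, 0.003]
ft_force: [-0.1, -0.0, -5.0]
grip_width: 0.054
grasp_force: 55.9
```

```bash
python3 -c "
from h import *
p=r.camera('wrist');bayfit(p)"
```

```text
tail ax -179.0 -> nose to stop 65.0
rail slope deg 0.36 lat@tail 519.8 lat@nose 521.0
rail slope deg -0.61 lat@tail 447.0 lat@nose 445.0
orange rear-tail 63.7 lat [457.00028731 510.0866959 ]
tcp lat 482.9 ax -69.3 [ 0.04891502  0.25163133 -3.96271453] 12.45
```

Call:
{"op": "step_arm", "data": {"targets": [[[0, 0, -1, 0, 45], [0, 0, 0, 0, 85], [0, 0, 0, 0, 85], [0, 0, 0, 0, 85], [0, 0, 30, 0, 85]]]}}

```text
time: 13.08
tool_pos: [0.4867, -0.0258, 0.0583]
eef_rot: [-2.426, -1.991, 0.006]
ft_force: [0.3, -0.4, 0.6]
grip_width: 0.0851
grasp_force: 0.0
```

Call:
{"op": "step_arm", "data": {"targets": [[[0, 0, 45, 0, 85], [4, 20, 0, 0, 0], [9, 46, 0, 0, 0], [0, 0, 0, 0, 0], [0, 0, 0, 0, 0]]]}}

```text
time: 13.7
tool_pos: [0.501, 0.0399, 0.1043]
eef_rot: [2.428, 1.994, -0.001]
ft_force: [0.2, 0.4, 1.0]
grip_width: 0.0118
grasp_force: 0.0
```

```bash
python3 -c "
from h import *
s=r.sense();print(s['tool_pos'],s['grip_width'])
p=r.camera('side');bayfit(p);save(p,'side7.png',(140,80,340,230),4)"
```

```text
[0.50098557 0.03990878 0.10433982] 0.011810626838913695
tail ax -181.9 -> nose to stop 67.9
rail slope deg 0.29 lat@tail 446.5 lat@nose 447.5
orange rear-tail 63.1 lat [458.03310513 510.92813504]
tcp lat 483.5 ax -136.9 [ 0.54492777  0.39534075 -0.42311149] 13.75
```

View pics/side7.png

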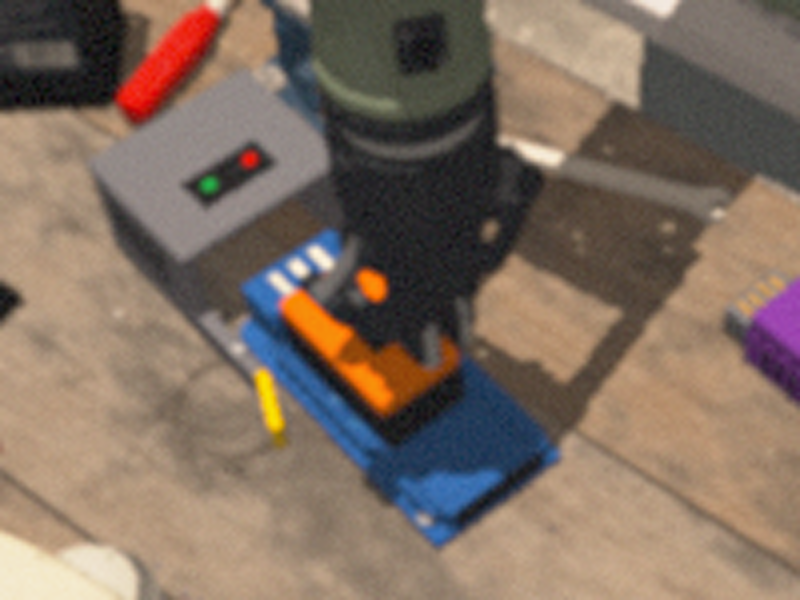

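The side crop shows the sled square between the guides with the battery against the hood at (300,290). The fingers are behind the battery. I'll lower the closed fingers behind the battery, above the plate, and push.

Call:
{"op": "step_arm", "data": {"targets": [[[2, 5, -45, 0, 0], [0, 0, -23, 0, 0], [0, 0, 0, 0, 0], [-1, -5, 0, 0, 0], [-1, -5, 0, 0, 0]]]}}

```text
time: 14.38
tool_pos: [0.502, 0.0344, 0.0376]
eef_rot: [2.428, 1.991, 0.003]
ft_force: [-0.9, -0.0, 0.1]
grip_width: -0.0
grasp_force: 0.0
```

Call:
{"op": "step_arm", "data": {"targets": [[[-1, -5, 0, 0, 0], [-1, -5, 0, 0, 0], [-1, -5, 0, 0, 0], [-2, -9.8, 0, 0, 0], [0, 0, 0, 0, 0]]]}}

```text
time: 15.0
tool_pos: [0.4972, 0.01, 0.0372]
eef_rot: [2.428, 1.991, 0.004]
ft_force: [1.4, 1.7, 0.6]
grip_width: -0.0001
grasp_force: 0.9
```

```bash
python3 -c "
from h import *
p=r.camera('wrist');bayfit(p)"
```

```text
tail ax -158.3 -> nose to stop 44.3
rail slope deg -0.89 lat@tail 520.9 lat@nose 517.9
rail slope deg -0.14 lat@tail 447.2 lat@nose 446.7
orange rear-tail 63.4 lat [457.65816148 509.34949909]
tcp lat 485.4 ax -107.3 [1.90629479 1.66998217 0.17656749] 15.05
```

Pushing works: 44 mm to the stop.

Call:
{"op": "step_arm", "data": {"targets": [[[-1.5, -7.4, 0, 0, 0], [-1.5, -7.4, 0, 0, 0], [-1.5, -7.4, 0, 0, 0], [-1.5, -7.4, 0, 0, 0], [-1.2, -5.9, 0, 0, 0]]]}}

```text
time: 15.68
tool_pos: [0.4898, -0.0243, 0.037]
eef_rot: [-2.43, -1.991, -0.004]
ft_force: [1.7, 7.7, 3.3]
grip_width: -0.0001
grasp_force: 3.8
```

Call:
{"op": "step_arm", "data": {"targets": [[[-0.6, -2.9, 0, 0, 0], [0, 0, 0, 0, 0]]]}}

```text
time: 15.92
tool_pos: [0.4891, -0.0275, 0.037]
eef_rot: [2.429, 1.992, 0.003]
ft_force: [1.2, 5.3, 3.0]
grip_width: -0.0001
grasp_force: 2.6
```

Call:
{"op": "step_arm", "data": {"targets": [[[-0.4, -2, 0, 0, 0], [0, 0, 0, 0, 0]]]}}

```text
time: 16.18
tool_pos: [0.4888, -0.0292, 0.037]
eef_rot: [-2.429, -1.992, -0.004]
ft_force: [2.0, 5.0, 2.8]
grip_width: 0.0003
grasp_force: 3.1
```

Call:
{"op": "step_arm", "data": {"targets": [[[-0.4, -2, 0, 0, 0], [0, 0, 0, 0, 0]]]}}

```text
time: 16.42
tool_pos: [0.4884, -0.0312, 0.037]
eef_rot: [-2.43, -1.992, -0.004]
ft_force: [1.7, 6.2, 2.6]
grip_width: -0.0001
grasp_force: 3.3
```

```bash
python3 -c "
from h import *
p=r.camera('wrist');bayfit(p)"
```

```text
tail ax -116.2 -> nose to stop 2.2
rail slope deg -0.67 lat@tail 520.3 lat@nose 518.0
rail slope deg 0.05 lat@tail 446.5 lat@nose 446.7
orange rear-tail 63.5 lat [457.30743213 509.18547244]
tcp lat 485.0 ax -65.1 [0.57106048 6.07788215 3.76110047] 16.475
```

Call:
{"op": "step_arm", "data": {"targets": [[[-0.4, -2, 0, 0, 0], [0, 0, 0, 0, 0]]]}}

```text
time: 16.73
tool_pos: [0.488, -0.0332, 0.037]
eef_rot: [-2.43, -1.992, -0.004]
ft_force: [1.2, 6.3, 2.8]
grip_width: -0.0001
grasp_force: 3.3
```

Call:
{"op": "step_arm", "data": {"targets": [[[-0.4, -2, 0, 0, 0], [0, 0, 0, 0, 0]]]}}

```text
time: 16.98
tool_pos: [0.4879, -0.0342, 0.037]
eef_rot: [-2.43, -1.989, -0.006]
ft_force: [2.3, 11.9, 2.9]
grip_width: -0.0001
grasp_force: 5.8
```

Call:
{"op": "step_arm", "data": {"targets": [[[-0.4, -2, 0, 0, 0], [0, 0, 0, 0, 0]]]}}

```text
time: 17.23
tool_pos: [0.4878, -0.0344, 0.037]
eef_rot: [-2.43, -1.986, -0.01]
ft_force: [3.3, 20.0, 2.9]
grip_width: 0.0003
grasp_force: 10.0
```

Call:
{"op": "step_arm", "data": {"targets": [[[-0.4, -2, 0, 0, 0], [0, 0, 0, 0, 0]]]}}

```text
time: 17.48
tool_pos: [0.4878, -0.0346, 0.0371]
eef_rot: [-2.431, -1.982, -0.014]
ft_force: [6.1, 28.4, 2.2]
grip_width: 0.0
grasp_force: 14.3
```

It hit a rigid stop at 28 N, right at the predicted position. I'll back off, retreat and check.

Call:
{"op": "step_arm", "data": {"targets": [[[1.5, 8, 0, 0, 0], [2, 10, 0, 0, 0], [0, 0, 50, 0, 0], [4, 30, 50, 0, 0], [4, 40, 50, 0, 0]]]}}

```text
time: 18.1
tool_pos: [0.4972, 0.0468, 0.1866]
eef_rot: [2.43, 1.99, -0.001]
ft_force: [0.7, -0.1, -0.0]
grip_width: -0.0001
grasp_force: 0.0
```

Call:
{"op": "step_arm", "data": {"targets": [[[0, 40, 0, 0, 0], [0, 0, 0, 0, 0], [0, 0, 0, 0, 0]]]}}

```text
time: 18.48
tool_pos: [0.4968, 0.0862, 0.1845]
eef_rot: [-2.428, -1.993, 0.003]
ft_force: [-0.1, -0.5, -0.1]
grip_width: -0.0001
grasp_force: 0.0
```

```bash
python3 -c "
from h import *
p=r.camera('side');bayfit(p);save(p,'side8.png',(120,80,360,260),3.3)
for c in ['scene','side']:
  p=r.camera(c)
  for l in ['oil_filter','tape_rule','red_carton']:
    o=r.spot_in(p,l)[:1]; print(c,l,[ (np.round(i['pixel']),i['p']) for i in o])"
```

```text
tail ax -116.6 -> nose to stop 2.6
rail slope deg 0.39 lat@tail 446.8 lat@nose 448.1
orange rear-tail 64.7 lat [458.1253071  510.90115242]
tcp lat 470.4 ax -181.6 [-0.13295553 -0.29323973 -0.03881213] 18.525
scene oil_filter [(array([358., 186.]), 0.62)]
scene tape_rule [(array([239., 157.]), 0.75)]
scene red_carton [(array([297., 172.]), 0.96)]
side oil_filter [(array([172., 223.]), 0.69)]
side tape_rule [(array([327., 310.]), 0.8)]
side red_carton [(array([231., 273.]), 0.91)]
```

View pics/side8.png

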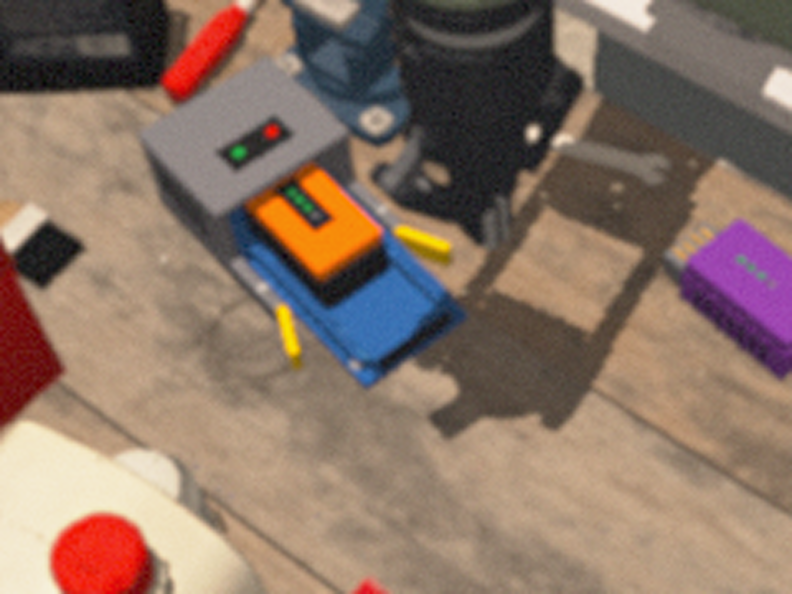

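The picture shows the sled home in the bay, its tail at (410,345), with the battery seated at (320,235). The side camera's bias is about -3 mm, so nothing remains to the stop. The bystanders haven't moved.

```bash
python3 -c "
from cell import r
print(r.hand_in())"
```

```text
the job is handed in; nothing more can be done
None
```

The job is handed in, but no verdict came back: the battery is fully home under the sled's hood, the sled is against the bay's end stop (28 N push, position as predicted), and the oil filter, tape measure and red carton were left where they were.

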